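# Put the vials and bottles back in their matching holders

## Robot

A 6-joint arm with a two-finger parallel gripper is mounted at the origin on a cart in front of the work surface, level with it; the furniture and walls round the work are solid. World frame = base frame: x ahead of the robot, y to its left, z up, the work surface at z = 0. Lengths are in mm, angles in degrees, forces in N, time in s.
With the tool pointing down it reaches from about 350 to 850 mm from the base axis. Payload 8.1 kg.
Tool frame: the origin (TCP) lies midway between the tips of the shut fingers; the grasp point (between the pads) lies 19 mm behind it; z points along the fingers, y is the direction in which the jaws open and shut (so a half turn about z gives the same grasp; the last joint's range is limited). The gripper opens to 85 mm and grips with 20 to 120 N. Pads are 22 mm wide; open, the fingers measure 114 mm over their backs; the gripper's body (76 mm by 85 mm) begins 54 mm behind the grasp point. The pads swing forward as they close: fully open they stand 13 mm farther back than shut.
Start: joints at [-74.966, 7.471, 85.268, -0, 87.261, -4.893], TCP at [204.518, -564.072, 231.292] pointing down, gripper open.
Joint ranges: [-169.43, 169.43], [-51.17, 129.36], [1.28, 143.12], [-76.62, 256.62], [0, 156.53], [-152.29, 152.29]. Speed limits (degrees/s): [136.94, 136.94, 159.86, 180, 180, 180].

## Interface

Orientations are given as [roll, pitch, yaw] about the fixed x, y, z axes, in that order (R = Rz(yaw) Ry(pitch) Rx(roll)).
In Python, from bench import telemetry, snapshot, camera_params, job gives the robot as it stands. The module is installed in compiled form; this text tells all that it offers.
- The arm moves only by the shell command python3 -m jog 'ROWS' [FORCE]. ROWS is JSON, a list that holds one entry, the list of rows, each a list of 7 numbers: the shift along the tool's x, y, z in units of 50 mm (1.0 is 50 mm), then the turn, a rotation vector about the tool's x, y, z in units of 2 pi rad (1.0 is 2 pi rad), then the opening, from 0 (shut) to 1 (fully open). In form: [[[dx, dy, dz, rx, ry, rz, claw], ...]]. A call has 1 to 12 rows; each row shifts and turns the commanded pose from where the row before left it, along the tool's axes as they then stand; what a row does not reach is not made up. A row lasts 1/8 s, in which the tool goes at most 62.5 mm and 10.7 degrees, less where a joint would pass 70% of its speed; a pose out of reach is approached as far as the arm can. A call with a number of a shift or a turn outside -1 to 1 is refused whole. A call with a gripper value outside its range is refused whole. The fingers move at their own pace and stop on an object; FORCE is the grip in N (left out, the last holds). Time passes only in rows, so rows that do not move let the fingers close. It gives the time, the measured TCP pose, the force and the opening at its end, in the units of the state.
- telemetry.sense(): the state, without advancing time (a new reading comes with each control period).
- snapshot(name): name is "side" or "top" or "wrist"; returns (picture, depth): 480x640x3 uint8, red, green, blue; 480x640 float32, mm along the optical axis (not along the pixel's ray), 0 where there is no reading.
- camera_params(name): a dict with "K" (3x3 intrinsics, pixels), "extrinsics" (4x4, takes a point from camera to world coordinates). Camera axes: x right, y down, z forward; pixel columns grow to the right and rows downward; lengths in mm; the calibration is good to about 2 mm. A picture is of the moment at which its call begins: read the wrist's pose just before it. camera_params takes no time and is no camera call; for the wrist camera it gives the pose at the moment of the call.
- job.hand_in(): hands the job in, once; it reports no verdict.
The state is a dict: "time": time; "joint_pos": joint angles; "qd": joint speeds; "joint_efforts": joint torques, N m; "tool_pos": TCP position; "tcp_rot": TCP orientation; "ft_force": force on the tool from outside, world axes, zero at the start; "wrist_torque": the same for the moment, N m; "finger_gap": finger opening in mm.
Only numpy, scipy, OpenCV 4.12 (cv2) and the standard library are available. Lean on these libraries where they do the work, as an engineer would, in place of code of your own. Each camera call takes 0.05 s, during which the arm holds its last target. There are 200 camera calls.

## Task

Put the four containers back in their matching cup holders, each standing upright inside the rim of its own cup: first both amber ones (the smaller amber vial with the white label in the orange holder, the larger amber bottle with the green label in the green holder), and only after that the white tube in the white holder and the blue-capped vial in the blue holder. Never tip anything over, and leave the clear vial with the grey stopper where it stands.

Things in the scene. Friction and masses are not known exactly. Their poses are not given: they have to be found in the camera images.
- blue_vial_center (a point): Loose small white-bodied vial with a dark blue screw cap, standing upright: 58 mm high, body 30 mm in diameter up to about 38 mm above its base, cap about 24 mm. Belongs in the blue holder. The point lies on its axis half-way up (29 mm above its base). The axis z points up from base to cap; round, so any grasp direction round the axis will do.
- white_tube_center (a point): Loose all-white slim bottle (white tube), standing upright: 94 mm high, body 33 mm in diameter up to about 65 mm above its base, then a narrower neck and cap. Belongs in the white holder. The point lies on its axis half-way up (47 mm above its base). The axis z points up from base to cap; round, so any grasp direction round the axis will do.
- amber_vial_center (a point): Loose amber glass injection vial with a white label and a silver-grey crimped cap, the smaller of the two amber ones, standing upright: 77 mm high, body 39 mm in diameter up to about 45 mm above its base. Belongs in the orange holder. The point lies on its axis half-way up (38.5 mm above its base). The axis z points up from base to cap; round, so any grasp direction round the axis will do.
- green_label_bottle_center (a point): Loose amber glass bottle with a green and white label and a silver-grey cap, the larger of the two amber ones, standing upright: 91 mm high, body 47 mm in diameter up to about 50 mm above its base, then tapering to the neck. Belongs in the green holder. The point lies on its axis half-way up (45.5 mm above its base). The axis z points up from base to cap; round, so any grasp direction round the axis will do.
- blue_holder_floor (a point): Shallow round blue cup on a black rubber foot, for the blue-capped vial: pocket 46 mm across, 9 mm deep, 59 mm over the foot. The point is the centre of the pocket's floor, 6 mm above the bench; the rim stands 9 mm above that floor. The holder is fixed to the bench.
- white_holder_floor (a point): Shallow round white cup on a black rubber foot, for the white tube: pocket 49 mm across, 9 mm deep, 62 mm over the foot. The point is the centre of the pocket's floor, 6 mm above the bench; the rim stands 9 mm above that floor. The holder is fixed to the bench.
- orange_holder_floor (a point): Shallow round orange cup on a black rubber foot, for the smaller amber vial: pocket 55 mm across, 9 mm deep, 68 mm over the foot. The point is the centre of the pocket's floor, 6 mm above the bench; the rim stands 9 mm above that floor. The holder is fixed to the bench.
- green_holder_floor (a point): Shallow round green cup on a black rubber foot, for the larger amber bottle with the green label: pocket 63 mm across, 9 mm deep, 76 mm over the foot. The point is the centre of the pocket's floor, 6 mm above the bench; the rim stands 9 mm above that floor. The holder is fixed to the bench.
- clear_vial_center (a point): Bystander: a loose clear glass vial with a grey stopper, 27 mm in diameter, 52 mm high, standing upright among the others; it stays where it is. The point lies on its axis half-way up (26 mm above its base). The nine listed things stand on the free left part of the bench, their centres at least 80 mm apart at the start; a wall of the hood, 0.3 m high and more, stands at their right (at about y = -0.07), a rack behind them (from x = 0.73).
Not all that is in view belongs to the job. Leave any pink look-alike of the part that bears blue_vial_center alone.

How it is judged (in metres and radians):
On the way:
1. both amber containers stand in their holders while the white tube and the blue-capped vial are not yet in theirs (horizontal distance between amber_vial_center and orange_holder_floor below 0.012 m and z of amber_vial_center in the frame of orange_holder_floor between 0.0345 and 0.0425 m and angle between each of amber_vial_center, green_label_bottle_center's own z axis and vertical below 0.12 rad and horizontal distance between green_label_bottle_center and green_holder_floor below 0.012 m and z of green_label_bottle_center in the frame of green_holder_floor between 0.0415 and 0.0495 m and horizontal distance between white_tube_center and white_holder_floor above 0.03 m and horizontal distance between blue_vial_center and blue_holder_floor above 0.03 m), for 0.2 s.
At the end, for the whole second after the job is handed in: Each container stands upright (within 7 degrees) on the floor of its own cup (axis within 12 mm of the cup's centre, height within 4 mm), and the clear vial stands within 20 mm of where it was (horizontal distance between blue_vial_center and blue_holder_floor below 0.012 m and z of blue_vial_center in the frame of blue_holder_floor between 0.025 and 0.033 m and angle between each of blue_vial_center, white_tube_center, amber_vial_center, green_label_bottle_center, clear_vial_center's own z axis and vertical below 0.12 rad and horizontal distance between white_tube_center and white_holder_floor below 0.012 m and z of white_tube_center in the frame of white_holder_floor between 0.043 and 0.051 m and horizontal distance between amber_vial_center and orange_holder_floor below 0.012 m and z of amber_vial_center in the frame of orange_holder_floor between 0.0345 and 0.0425 m and horizontal distance between green_label_bottle_center and green_holder_floor below 0.012 m and z of green_label_bottle_center in the frame of green_holder_floor between 0.0415 and 0.0495 m and distance of clear_vial_center from where it was at the start of the episode below 0.02 m); the robot touches nothing.
It fails at once if one of the four containers or the clear vial is tipped over (more than 52 degrees) (angle between any of blue_vial_center, white_tube_center, amber_vial_center, green_label_bottle_center, clear_vial_center's own z axis and vertical above 0.9 rad).
It fails at once if the clear vial is moved more than 30 mm (distance of clear_vial_center from where it was at the start of the episode above 0.03 m).
It also fails if it takes over 96 s, if anything falls off the work surface, if the arm or the gripper's body presses on something with over 40 N, if the wrist force passes 120 N, or if a joint passes its speed limit or range.

## Working session

There is one attempt and no reset: what is moved stays moved. The work goes in short steps, Python scripts to look and compute and a shell command to move; the robot and the scene stay as the last step left them, time stands still between calls to the robot, and variables do not carry over. Pictures are saved under pics/ and viewed, about 12 in all and at most 16, crops included, and the job is handed in when it is done.

```bash
mkdir -p pics
python3 - <<'E'
from bench import telemetry, snapshot, camera_params
import cv2, numpy as np
print(telemetry.sense())
for n in ("side","top"):
    im,d=snapshot(n); np.savez(f"{n}0.npz",im=im,d=d)
    cv2.imwrite(f"pics/{n}0.png",im[:,:,::-1]); p=camera_params(n); print(n,np.round(p["K"],1).tolist(),np.round(p["extrinsics"],3).tolist())
E
```

```text
{'time': 0.0, 'joint_pos': array([-7.49646438e+01,  7.51875639e+00,  8.53297757e+01, -5.30730706e-04,
        8.72608409e+01, -4.89407254e+00]), 'qd': array([ 0.06547001,  0.07020364, -0.08666051,  0.02468965, -0.01184489,
       -0.02069724]), 'joint_efforts': array([-2.75831462e-04, -5.69391882e+01, -5.00556064e+01, -2.69573111e-04,
        1.43136547e-02, -2.51803527e-05]), 'tool_pos': array([ 204.38104662, -563.527931  ,  230.20163725]), 'tcp_rot': array([-1.79890981e+02, -8.80288542e-03,  1.99294462e+01]), 'ft_force': array([-0.23531239,  0.93669385, -0.53218524]), 'wrist_torque': array([0.01253287, 0.05342699, 0.03332105]), 'finger_gap': 85.45678930859744}
side [[595.3, 0.0, 310.8], [0.0, 595.3, 251.5], [0.0, 0.0, 1.0]] [[-0.906, -0.232, 0.353, 171.136], [-0.422, 0.536, -0.731, 771.568], [-0.02, -0.811, -0.584, 643.518], [0.0, 0.0, 0.0, 1.0]]
top [[452.6, 0.0, 310.8], [0.0, 452.6, 231.5], [0.0, 0.0, 1.0]] [[0.004, -0.979, 0.206, 363.689], [-1.0, -0.003, 0.006, 50.143], [-0.005, -0.206, -0.979, 905.918], [0.0, 0.0, 0.0, 1.0]]
```

View pics/top0.png

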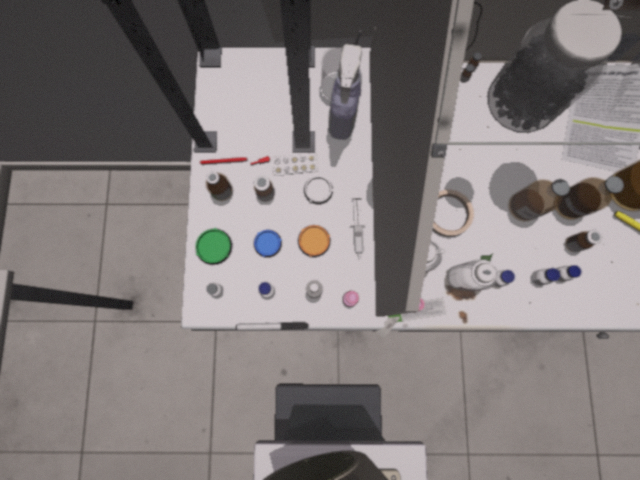

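View pics/side0.png

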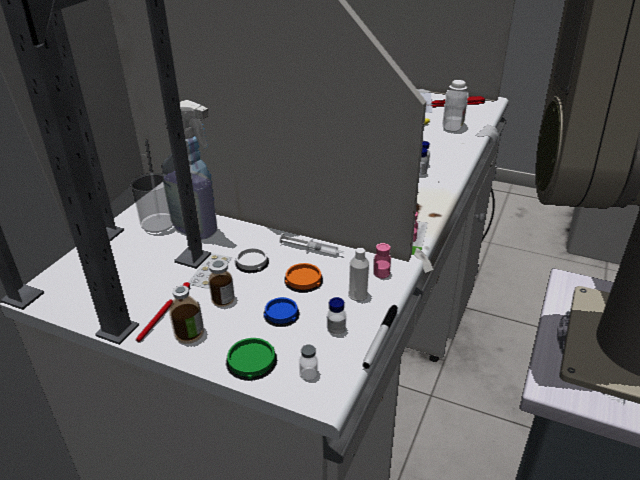

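```bash
cat > h.py <<'E'
import numpy as np, cv2
from bench import telemetry, snapshot, camera_params
def cloud(n,d,P=None):
    P=P or camera_params(n);K=np.array(P["K"]);T=np.array(P["extrinsics"])
    v,u=np.mgrid[0:d.shape[0],0:d.shape[1]]
    p=np.stack([(u-K[0,2])/K[0,0]*d,(v-K[1,2])/K[1,1]*d,d],-1)
    return p@T[:3,:3].T+T[:3,3]
def ray(n,u,v,z,P=None):
    P=P or camera_params(n);K=np.array(P["K"]);T=np.array(P["extrinsics"])
    r=T[:3,:3]@np.linalg.inv(K)@[u,v,1]
    return T[:3,3]+r*(z-T[2,3])/r[2]
E
python3 - <<'E'
from h import *
for n in("top","side"):
    f=np.load(n+"0.npz");c=cloud(n,f["d"]);im=f["im"]
    z=c[...,2]
    if n=="top":
        big=cv2.resize(im[165:310,190:380],None,fx=4.1,fy=4.1,interpolation=cv2.INTER_CUBIC);cv2.imwrite("pics/topcrop.png",big[:,:,::-1])
        w=(np.abs(c[...,1]+70)<60)&(z>150)&(f["d"]>0);print("wall x",np.percentile(c[w][:,0],[0.5,1,50,99]),"y",np.percentile(c[w][:,1],[1,50,99]),"z",z[w].max())
        b=(abs(z)<6)&(c[...,1]>0)&(c[...,1]<300)&(f['d']>0);print("bench",c[b].min(0),c[b].max(0))
    for k,(t,s) in dict(green=((218,183),(180,292)),amber=((263,185),(217,265)),clear=((214,287),(308,350)),blue=((265,286),(337,303)),white=((314,286),(360,253)),pink=((350,297),(383,248))).items():
        u,v=t if n=="top" else s
        m=np.zeros(z.shape,bool);r=16 if n=="top" else 40;m[max(v-r,0):v+r,u-r:u+r]=1
        m&=(z>12)&(z<110)&(f["d"]>0); q=c[m]
        h=q[:,2].max();t=q[q[:,2]>h-6]
        print(n,k,"pt",ray(n,u,v,0).round(),"n",m.sum(),"top",h.round(1),"topmean",t.mean(0).round(1),len(t),"bbox",q.min(0).round(),q.max(0).round())
    hsv=cv2.cvtColor(im,cv2.COLOR_RGB2HSV)
    for k,(lo,hi,(u,v)) in dict(green=(50,75,(214,246)),blue=(105,125,(267,243)),orange=(5,18,(314,240))).items():
        if n=="side": u,v={'green':(251,358),'blue':(281,312),'orange':(304,278)}[k]
        m=np.zeros(z.shape,bool);m[v-26:v+26,u-28:u+28]=1
        m&=(hsv[...,0]>=lo)&(hsv[...,0]<=hi)&(hsv[...,1]>120)&(hsv[...,2]>60)
        vv,uu=np.nonzero(m);cx,cy=(uu.min()+uu.max())/2,(vv.min()+vv.max())/2
        print(n,k,m.sum(),cx,cy,ray(n,cx,cy,13).round(1),"span",np.ptp(uu),np.ptp(vv), np.median(z[m]))
E
```

```text
wall x [211.40896856 212.81671745 603.27266402 915.4147419 ] y [-88.30885013 -71.32044981 -14.05808786] z 562.9502720707292
bench [ 8.84056455e+01  7.00508796e-03 -5.98789154e+00] [983.58255933 299.99379254   5.9985652 ]
top green pt [657. 250.   0.] n 577 top 93.1 topmean [640.1 242.3  89.2] 95 bbox [617. 218.  13.] [664. 265.  93.]
top amber pt [653. 156.   0.] n 418 top 80.4 topmean [634.9 151.3  75.9] 105 bbox [615. 131.  13.] [650. 170.  80.]
top clear pt [440. 248.   0.] n 180 top 55.5 topmean [433.4 243.   51.2] 69 bbox [420. 230.  12.] [446. 253.  55.]
top blue pt [443. 146.   0.] n 209 top 61.0 topmean [434.2 142.3  57.2] 118 bbox [419. 127.  13.] [447. 156.  61.]
top white pt [443.  49.   0.] n 237 top 96.5 topmean [433.2  49.6  93.1] 55 bbox [419.  36.  15.] [448.  64.  97.]
top pink pt [422. -23.   0.] n 204 top 61.3 topmean [418.  -21.4  57.3] 111 bbox [403. -35.  12.] [431.  -5.  61.]
top green 836 213.0 246.0 [521.1 251.4  13. ] span 32 32 5.5558137110999155
top blue 495 267.0 243.0 [527.5 143.2  13. ] span 24 24 5.742521329721626
top orange 693 313.5 240.5 [532.9  49.
[... 273 characters left out ...]

side clear pt [457. 198.   0.] n 1068 top 55.3 topmean [433.8 234.   51.9] 157 bbox [419. 132.  12.] [542. 262.  55.]
side blue pt [459.  81.   0.] n 1374 top 76.5 topmean [430.2  59.7  72.9] 63 bbox [365. -14.  12.] [557. 160.  76.]
side white pt [475. -65.   0.] n 3851 top 99.7 topmean [426.7  -3.9  95.5] 66 bbox [403. -78.  12.] [559.  68. 100.]
side pink pt [442. -97.   0.] n 4029 top 110.0 topmean [403.1 -71.8 106.5] 78 bbox [ 385. -150.   12.] [513.  68. 110.]
side green 1136 250.5 357.0 [521.7 256.7  13. ] span 47 38 7.331278033280853
side blue 606 280.5 309.5 [529.6 146.2  13. ] span 33 25 8.239895384352963
side orange 758 303.0 275.5 [534.7  52.3  13. ] span 36 25 8.559327894911235
```

View pics/topcrop.png

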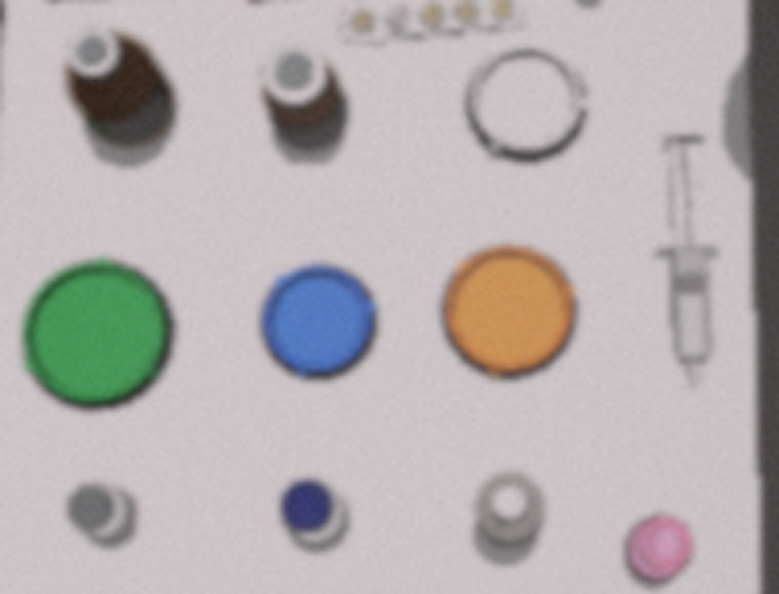

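Run:
```python
from h import *
for n in("top","side"):
    f=np.load(n+"0.npz");c=cloud(n,f["d"]);z=c[...,2]
    if n=="top":
        for v in (60,120,200,260,290,300,310,314,318,325):print(v,[c[v,u].round().tolist() for u in (378,390,402,414,426,438)])
        print("whiteholder",ray(n,318.0,190.4,13))
    w=(np.abs(c[...,1]+70)<40)&(z>20)&(f["d"]>0)&(c[...,0]>250)
    q=c[w]
    for zz in range(20,560,60):
        s=q[(q[:,2]>=zz)&(q[:,2]<zz+60)]
        if len(s):print(n,zz,len(s),np.percentile(s[:,0],[1,50,99]).round(),np.percentile(s[:,1],[1,50,99]).round())
```

```text
60 [[858.0, -71.0, 134.0], [781.0, -71.0, 255.0], [723.0, -71.0, 345.0], [682.0, -72.0, 410.0], [648.0, -72.0, 462.0], [620.0, -72.0, 505.0]]
120 [[744.0, -71.0, 116.0], [685.0, -71.0, 240.0], [643.0, -71.0, 327.0], [609.0, -71.0, 397.0], [583.0, -71.0, 450.0], [568.0, -75.0, 482.0]]
200 [[598.0, -71.0, 83.0], [560.0, -71.0, 215.0], [534.0, -71.0, 309.0], [514.0, -71.0, 377.0], [503.0, -76.0, 416.0], [622.0, -208.0, -2.0]]
260 [[486.0, -71.0, 66.0], [468.0, -71.0, 194.0], [454.0, -71.0, 291.0], [444.0, -74.0, 354.0], [444.0, -88.0, 354.0], [479.0, -169.0, 115.0]]
290 [[431.0, -71.0, 53.0], [421.0, -72.0, 183.0], [413.0, -71.0, 284.0], [410.0, -80.0, 319.0], [436.0, -174.0, -1.0], [436.0, -198.0, -2.0]]
300 [[413.0, -71.0, 50.0], [405.0, -71.0, 182.0], [400.0, -72.0, 279.0], [398.0, -82.0, 307.0], [416.0, -172.0, 3.0], [416.0, -197.0, 1.0]]
310 [[395.0, -71.0, 47.0], [390.0, -71.0, 181.0], [386.0, -71.0, 279.0], [386.0, -84.0, 296.0], [397.0, -172.0, 1.0], [397.0, -195.0, 3.0]]
314 [[387.0, -71.0, 45.0], [384.0, -75.0, 154.0], [364.0, 50.0, 906.0], [389.0, -147.0, 4.0], [389.0, -172.0
[... 418 characters left out ...]
0 [388. 733. 971.] [-72. -71. -31.]
top 140 2042 [387. 670. 970.] [-72. -71. -31.]
top 200 2143 [386. 616. 907.] [-72. -71. -71.]
top 260 2812 [386. 572. 860.] [-87. -71. -71.]
top 320 3413 [413. 557. 814.] [-88. -71. -71.]
top 380 3535 [473. 572. 768.] [-88. -71. -71.]
top 440 3405 [532. 587. 723.] [-99. -71. -71.]
top 500 2822 [581. 623. 679.] [-88. -75. -71.]
side 20 5783 [386. 582. 974.] [-80. -71. -33.]
side 80 7241 [386. 610. 972.] [-80. -71. -33.]
side 140 8125 [386. 614. 971.] [-79. -71. -35.]
side 200 9128 [386. 617. 971.] [-79. -71. -37.]
side 260 10612 [388. 629. 970.] [-80. -71. -38.]
side 320 10602 [424. 658. 969.] [-82. -71. -37.]
side 380 6753 [479. 644. 968.] [-83. -71. -39.]
```

The candidates in the top view are:
- **Amber containers:** the green-label bottle at (218,185) and the smaller amber vial at (263,188).
- **White tube:** (314,289).
- **Clear vial (leave alone):** (214,289).
- **Blue-capped vial:** (265,289). Its pink look-alike is at (351,298).

The crop confirms each of these. The cups are green (213,246), blue (267,243), orange (314,240) and white, a ring at (318,190). I'll start with the amber vial, going over the low front corner of the wall.

```bash
python3 -m jog '[[[0,0,-0.9,0,0,0.0277,1],[0,0,-0.9,0,0,0.0277,1],[0,0,-1,0,0,0,1],[0,0,-1,0,0,0,1],[0.3,-1,0,0,0,0,1],[0.3,-1,0,0,0,0,1],[0.3,-1,0,0,0,0,1],[0.3,-1,0,0,0,0,1],[0.3,-1,0,0,0,0,1]]]' 40
```

```text
time: 1.23
tool_pos: [279.7, -312.4, 420.9]
tcp_rot: [-180.0, 0.0, -0.0]
ft_force: [0.7, 0.7, 0.3]
finger_gap: 85.5
```

```bash
python3 -m jog '[[[0.3,-1,0,0,0,0,1],[0.3,-1,0,0,0,0,1],[0.3,-1,0,0,0,0,1],[0.3,-1,0,0,0,0,1],[0.3,-1,0,0,0,0,1],[0.3,-1,0,0,0,0,1],[0.4,-1,0,0,0,0,1],[0.5,-1,0,0,0,0,1],[1,-0.5,0.4,0,0,0,1],[1,-0.5,0.4,0,0,0,1],[0.6,-0.3,1,0,0,0,1],[0,0,0,0,0,0,1]]]'
python3 - <<'E'
from h import *
print(telemetry.sense()['tool_pos']);P=camera_params("wrist");im,d=snapshot("wrist");cv2.imwrite("pics/w1.png",im[:,:,::-1]);np.savez("w1.npz",im=im,d=d,K=P["K"],T=P["extrinsics"]);print(np.round(P["extrinsics"],2))
E
```

```text
time: 2.72
tool_pos: [543.4, 151.3, 324.2]
tcp_rot: [179.9, 0.7, 0.0]
ft_force: [0.6, -0.9, -0.2]
finger_gap: 85.7
[543.36935789 151.28437692 324.17403491]
[[ 0.0000e+00 -9.4000e-01 -3.3000e-01  6.2759e+02]
 [-1.0000e+00 -0.0000e+00 -0.0000e+00  1.5073e+02]
 [ 0.0000e+00  3.3000e-01 -9.4000e-01  4.6593e+02]
 [ 0.0000e+00  0.0000e+00  0.0000e+00  1.0000e+00]]
```

View pics/w1.png

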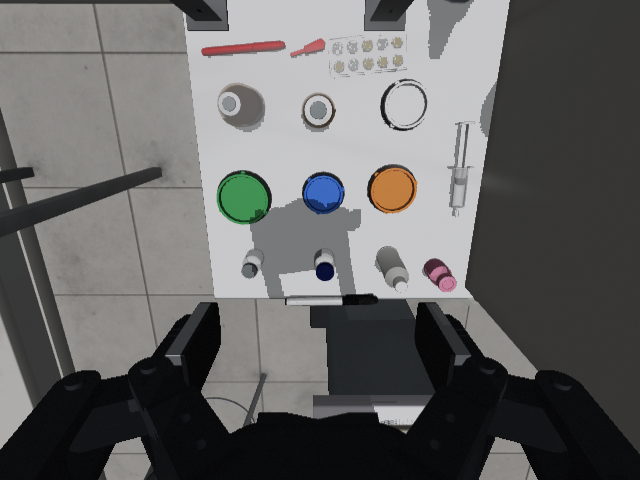

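The wrist picture shows everything clearly. The caps are green bottle (229,104), amber vial (318,110), blue vial (325,271) and white tube (400,286). The rims are white (404,104), green (244,197), blue (323,193) and orange (392,188).

Run:
```python
from h import *
f=np.load("w1.npz");P=dict(K=f["K"],extrinsics=f["T"])
for k,u,v,z in [("greenB",229,104,91),("amber",318,110,77),("blueV",325,271,58),("whiteT",400,286,94),("clear",249,269,52),("Wh",404,104,15),("Gh",244,197,15),("Bh",323,193,15),("Oh",392,188,15)]:
    print(k,ray("wrist",u,v,z,P).round(1))
c=cloud("wrist",f["d"],P)
for k,u,v in [("Wh",404,104),("Gh",244,197),("Bh",323,193),("Oh",392,188)]:
    q=c[v-32:v+33,u-32:u+33].reshape(-1,3);q=q[(q[:,2]>11)&(q[:,2]<19)];print(k,len(q),((q.min(0)+q.max(0))/2).round(1),np.ptp(q,0).round(1))
for k,u,v,z in [("greenB",229,104,91),("amber",318,110,77),("blueV",325,271,58),("whiteT",400,286,94)]:
    q=c[v-20:v+20,u-20:u+20].reshape(-1,3);q=q[q[:,2]>z-5];print(k,((q.min(0)+q.max(0))/2).round(1),np.ptp(q,0).round(1))
```

```text
greenB [640.5 240.4  91. ]
amber [635.2 149.2  77. ]
blueV [437.5 139.5  58. ]
whiteT [434.2  49.   94. ]
clear [437.5 240.3  52. ]
Wh [643.5  42.9  15. ]
Gh [526.6 248.2  15. ]
Bh [532.1 142.   15. ]
Oh [539.  50.  15.]
Wh 447 [643.   39.6  14.2] [55.4 55.3  6.3]
Gh 452 [523.8 250.9  14.2] [68.6 69.2  6.4]
Bh 328 [530.3 141.9  14.1] [52.  51.3  6.2]
Oh 403 [536.1  48.2  14.8] [61.1 61.7  7.5]
greenB [639.8 201.6 276. ] [ 24.5 101.7 379.9]
amber [635.6 149.7 269.2] [ 29.4  29.1 393.5]
blueV [525.9 140.  259.5] [203.4  22.5 412.8]
whiteT [527.2  96.  277.5] [200.8 109.4 376.9]
```

```bash
python3 -m jog '[[[0.9,0,1,0,0,0,1],[0.94,0.02,1,0,0,0,1],[0,0,1,0,0,0,1],[0,0,1,0,0,0,1],[0,0,0,0,0,0,1],[0,0,0,0,0,0,1],[0,0,0,0,0,0,1]]]'
```

```text
time: 3.65
tool_pos: [631.6, 150.2, 144.0]
tcp_rot: [-179.9, -0.4, -0.0]
ft_force: [-0.2, 0.6, 0.3]
finger_gap: 85.2
```

```bash
python3 -m jog '[[[0.04,0,0.7,0,0,0,1],[0.03,0,0.7,0,0,0,1],[0,0,0.7,0,0,0,1],[0,0,0.5,0,0,0,1],[0,0,0,0,0,0,1],[0,0,0,0,0,0,1]]]'; python3 -m jog '[[[0,0,0,0,0,0,1],[0,0,0,0,0,0,0.35],[0,0,0,0,0,0,0.35],[0,0,0,0,0,0,0.35],[0,0,0,0,0,0,0.35],[0,0,0,0,0,0,0.35],[0,0,0,0,0,0,0.35],[0,0,0,0,0,0,0.35]]]' 40
```

```text
time: 4.4
tool_pos: [634.7, 150.2, 12.1]
tcp_rot: [-180.0, -0.2, -0.0]
ft_force: [-0.3, -0.1, 1.3]
finger_gap: 85.4
time: 5.4
tool_pos: [633.2, 149.9, 9.8]
tcp_rot: [-180.0, -0.0, -0.0]
ft_force: [0.5, -1.0, 5.8]
finger_gap: 37.1
```

```bash
python3 -m jog '[[[0,0,-0.3,0,0,0,0.2],[0,0,-0.4,0,0,0,0.2],[0,0,-0.5,0,0,0,0.2],[-0.4,0.4,0,0,0,0,0.2],[-0.4,0.4,0,0,0,0,0.2],[-0.4,0.4,0,0,0,0,0.2],[-0.4,0.4,0,0,0,0,0.2],[-0.4,0.4,0,0,0,0,0.2],[0,0,0,0,0,0,0.2],[0,0,0,0,0,0,0.2],[0,0,0,0,0,0,0.2]]]' 50
```

```text
time: 6.78
tool_pos: [533.7, 50.5, 69.9]
tcp_rot: [-180.0, -0.1, 0.0]
ft_force: [-0.1, 0.2, -0.7]
finger_gap: 37.1
```

```bash
python3 -m jog '[[[0.03,0.02,0.4,0,0,0,0.2],[0,0,0.4,0,0,0,0.2],[0,0,0.17,0,0,0,0.2],[0,0,0.06,0,0,0,0.2],[0,0,0,0,0,0,0.2],[0,0,0,0,0,0,0.2]]]'
```

```text
time: 7.52
tool_pos: [535.0, 49.0, 18.6]
tcp_rot: [180.0, -0.1, -0.0]
ft_force: [0.5, 0.5, -0.1]
finger_gap: 37.0
```

```bash
python3 -m jog '[[[0,0,0.02,0,0,0,0.2],[0,0,0,0,0,0,0.2],[0,0,0,0,0,0,0.6],[0,0,0,0,0,0,0.7],[0,0,0,0,0,0,0.8],[0,0,0,0,0,0,0.8],[0,0,-0.4,0,0,0,0.8],[0,0,-1,0,0,0,0.8],[0,0,-1,0,0,0,0.8],[0,0,0,0,0,0,1]]]'
python3 - <<'E'
from h import *
print(telemetry.sense()['tool_pos']);im,d=snapshot("side");cv2.imwrite("pics/s2.png",cv2.resize(im[180:400,130:430],None,fx=2.6,fy=2.6)[:,:,::-1])
E
```

```text
time: 8.78
tool_pos: [537.9, 48.9, 142.4]
tcp_rot: [180.0, -0.5, -0.0]
ft_force: [-0.1, -0.9, 0.4]
finger_gap: 83.8
[537.94558334  48.94594025 142.40819174]
```

View pics/s2.png

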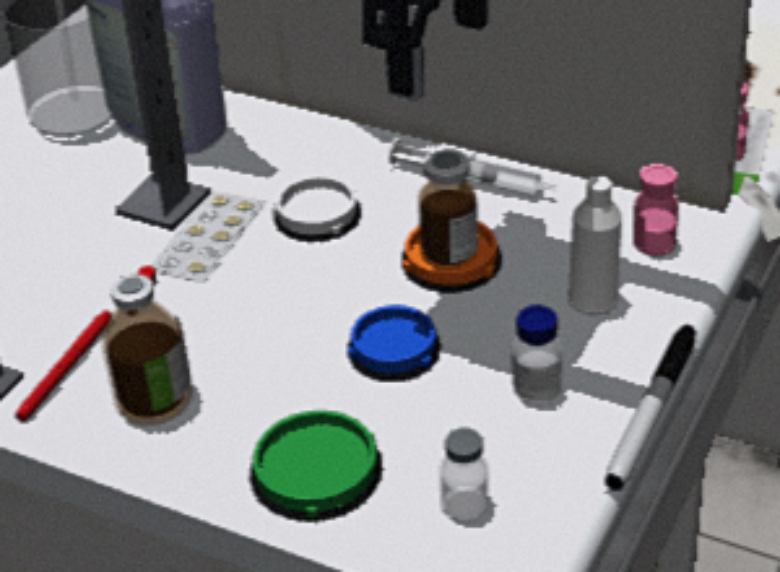

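The amber vial stands upright in the orange cup (crop 450,210), and nothing else has moved. Next is the green-label bottle.

```bash
python3 -m jog '[[[0.5,-0.9,0,0,0,0,1],[0.5,-0.9,0,0,0,0,1],[0.5,-0.9,0,0,0,0,1],[0.5,-0.9,0,0,0,0,1],[0.06,-0.25,0,0,0,0,1],[0,0,0,0,0,0,1],[0,0,0,0,0,0,1],[0,0,0,0,0,0,1]]]'
```

```text
time: 9.82
tool_pos: [637.2, 240.0, 136.9]
tcp_rot: [180.0, 0.0, -0.1]
ft_force: [-0.4, 0.2, 0.4]
finger_gap: 85.6
```

Target (640.2, 241.5, 22).

```bash
python3 -m jog '[[[0.06,-0.03,0.6,0,0,0,1],[0,0,0.6,0,0,0,1],[0,0,0.6,0,0,0,1],[0,0,0.4,0,0,0,1],[0,0,0.08,0,0,0,1],[0,0,0,0,0,0,1],[0,0,0,0,0,0,1]]]'
```

```text
time: 10.7
tool_pos: [641.6, 243.2, 24.7]
tcp_rot: [-180.0, -0.2, -0.0]
ft_force: [0.4, 0.5, 0.9]
finger_gap: 85.8
```

```bash
python3 -m jog '[[[0,0.02,0.05,0,0,0,1],[0,0,0,0,0,0,0.45],[0,0,0,0,0,0,0.45],[0,0,0,0,0,0,0.45],[0,0,0,0,0,0,0.45],[0,0,0,0,0,0,0.4],[0,0,0,0,0,0,0.4],[0,0,0,0,0,0,0.3]]]' 50
```

```text
time: 11.7
tool_pos: [640.7, 242.0, 20.7]
tcp_rot: [-180.0, -0.0, -0.0]
ft_force: [0.3, -0.3, 5.1]
finger_gap: 45.0
```

```bash
python3 -m jog '[[[0,0,0,0,0,0,0.3],[0,0,-0.3,0,0,0,0.3],[0,0,-0.4,0,0,0,0.3],[0,0,-0.3,0,0,0,0.3],[0,0,0,0,0,0,0.3],[0,0,0,0,0,0,0.3]]]'
python3 - <<'E'
from h import *
im,d=snapshot("side");cv2.imwrite("pics/s3.png",cv2.resize(im[200:400,130:330],None,fx=2.6,fy=2.6)[:,:,::-1])
E
```

```text
time: 12.45
tool_pos: [640.2, 241.8, 70.1]
tcp_rot: [180.0, 0.0, -0.0]
ft_force: [-0.5, -0.6, -1.5]
finger_gap: 45.0
```

View pics/s3.png

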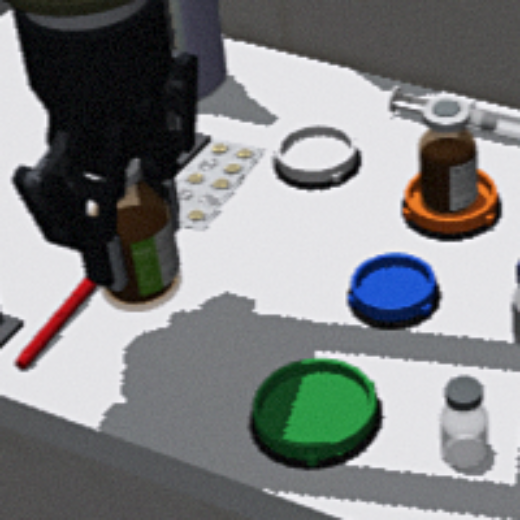

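The bottle hangs upright between the pads (crop 145,245). I'm moving it over the green cup.

```bash
python3 -m jog '[[[-0.4,-0.03,0,0,0,0,0.3],[-0.5,-0.03,0,0,0,0,0.3],[-0.5,-0.03,0,0,0,0,0.3],[-0.5,-0.03,0,0,0,0,0.3],[-0.44,-0.05,0,0,0,0,0.3],[0,0,0,0,0,0,0.3],[0,0,0.3,0,0,0,0.3],[0,0,0.3,0,0,0,0.3],[0,0,0.15,0,0,0,0.3],[0,0,0.05,0,0,0,0.3],[0,0,0,0,0,0,0.3],[0,0,0,0,0,0,0.3]]]'
```

```text
time: 14.0
tool_pos: [523.9, 250.6, 30.9]
tcp_rot: [-180.0, -0.1, -0.0]
ft_force: [-0.8, -0.5, -1.1]
finger_gap: 45.0
```

```bash
python3 -m jog '[[[0,0,0.04,0,0,0,0.3],[0,0,0,0,0,0,0.3],[0,0,0,0,0,0,0.3],[0,0,0,0,0,0,0.65],[0,0,0,0,0,0,0.75],[0,0,0,0,0,0,0.9],[0,0,0,0,0,0,0.9],[0,0,-0.4,0,0,0,0.9],[0,0,-1,0,0,0,0.9],[0,0,-1,0,0,0,0.9],[0,0,-1,0,0,0,1],[0,0,0,0,0,0,1]]]'
python3 - <<'E'
from h import *
print(telemetry.sense()['tool_pos']);im,d=snapshot("side");cv2.imwrite("pics/s4.png",cv2.resize(im[180:400,130:430],None,fx=2.6,fy=2.6)[:,:,::-1])
im,d=snapshot("top");c=cloud("top",d)
for k,x,y,h in [("amber",535.5,49.5,83),("green",523,250.5,97),("blue",435,142,58),("white",433.5,49.5,94),("clear",434,243,52)]:
    m=(np.hypot(c[...,0]-x,c[...,1]-y)<30)&(abs(c[...,2]-h)<5);print(k,m.sum(),c[m].mean(0).round(1))
E
```

```text
time: 15.5
tool_pos: [526.6, 251.7, 206.2]
tcp_rot: [-179.8, -0.6, -0.0]
ft_force: [0.5, -0.1, -0.1]
finger_gap: 85.2
[526.64817554 251.69098525 206.22512771]
amber 194 [535.6  50.1  80.8]
green 122 [523.7 251.8  94.9]
blue 133 [434.3 142.1  56.7]
white 55 [432.6  49.8  92.6]
clear 61 [434.8 239.6  50.5]
```

View pics/s4.png

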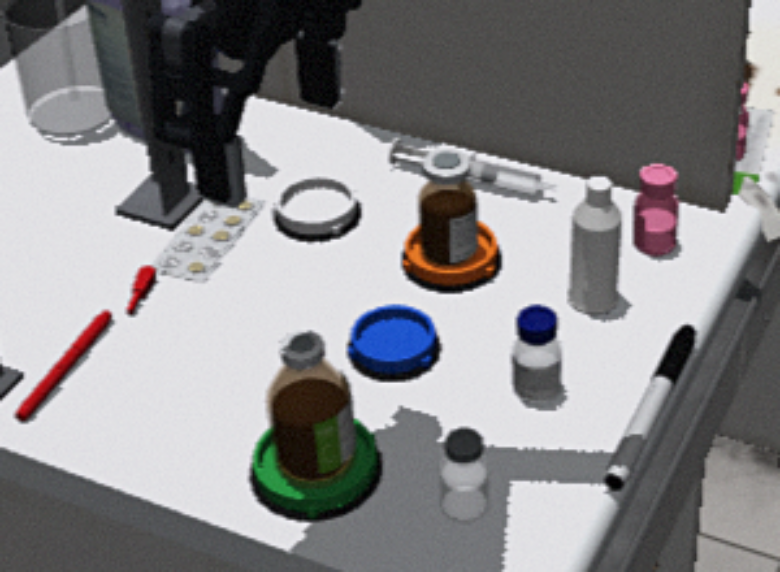

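Both ambers stand in their cups: in the crop, amber at (450,210) and green at (315,430). The top depth puts both caps over the cup centres. Next is the blue vial.

```bash
python3 -m jog '[[[-0.6,0.7,0,0,0,0,0.8],[-0.6,0.75,0,0,0,0,0.8],[-0.6,0.75,0.5,0,0,0,0.8],[0,0,0.7,0,0,0,0.8],[0,0,0,0,0,0,0.8],[0,0,0,0,0,0,0.8],[0,0,0,0,0,0,0.8]]]'
```

```text
time: 16.48
tool_pos: [434.4, 141.0, 139.7]
tcp_rot: [-180.0, -0.1, 0.0]
ft_force: [-0.0, -0.3, 0.7]
finger_gap: 68.7
```

```bash
python3 -m jog '[[[0.01,0,0.7,0,0,0,0.8],[0,0,0.7,0,0,0,0.8],[0,0,0.7,0,0,0,0.8],[0,0,0.4,0,0,0,0.8],[0,0,0.05,0,0,0,0.8],[0,0,0,0,0,0,0.8],[0,0,0,0,0,0,0.3],[0,0,0,0,0,0,0.3],[0,0,0,0,0,0,0.25],[0,0,0,0,0,0,0.2],[0,0,0,0,0,0,0.1],[0,0,0,0,0,0,0.1]]]' 40; python3 -m jog '[[[0,0,-0.3,0,0,0,0.1],[0,0,-0.4,0,0,0,0.1],[0,0,-0.3,0,0,0,0.1],[0,0,0,0,0,0,0.1],[0,0,0,0,0,0,0.1]]]'
```

```text
time: 17.98
tool_pos: [434.7, 140.7, 11.9]
tcp_rot: [-180.0, -0.1, -0.0]
ft_force: [-0.8, 1.0, 5.6]
finger_gap: 27.7
time: 18.6
tool_pos: [433.5, 140.4, 60.5]
tcp_rot: [180.0, 0.0, -0.0]
ft_force: [0.3, -0.4, -0.6]
finger_gap: 27.6
```

```bash
python3 -m jog '[[[0.4,-0.01,0,0,0,0,0.1],[0.5,-0.01,0,0,0,0,0.1],[0.5,-0.01,0,0,0,0,0.1],[0.51,-0.01,0,0,0,0,0.1],[0,0,0,0,0,0,0.1],[0,0,0.3,0,0,0,0.1],[0,0,0.3,0,0,0,0.1],[0,0,0.15,0,0,0,0.1],[0,0,0.04,0,0,0,0.1],[0,0,0,0,0,0,0.1],[0,0,0,0,0,0,0.1]]]'
```

```text
time: 19.98
tool_pos: [529.8, 142.5, 21.9]
tcp_rot: [-180.0, -0.1, -0.0]
ft_force: [0.9, 0.4, -0.3]
finger_gap: 28.3
```

```bash
python3 -m jog '[[[0,0,0.05,0,0,0,0.1],[0,0,0,0,0,0,0.1],[0,0,0,0,0,0,0.1],[0,0,0,0,0,0,0.45],[0,0,0,0,0,0,0.55],[0,0,0,0,0,0,0.65],[0,0,0,0,0,0,0.65],[0,0,-0.4,0,0,0,0.65],[0,0,-1,0,0,0,0.65],[0,0,-1,0,0,0,0.65],[-0.7,0.65,0,0,0,0,0.65],[-0.7,0.65,0,0,0,0,0.65]]]'
python3 - <<'E'
from h import *
print(telemetry.sense()['tool_pos']);im,d=snapshot("side");cv2.imwrite("pics/s5.png",cv2.resize(im[180:400,130:430],None,fx=2.6,fy=2.6)[:,:,::-1])
E
```

```text
time: 21.48
tool_pos: [459.3, 77.0, 139.9]
tcp_rot: [180.0, -0.1, 0.0]
ft_force: [0.0, -2.1, 0.2]
finger_gap: 55.4
[459.27539122  76.95881416 139.8827023 ]
```

View pics/s5.png

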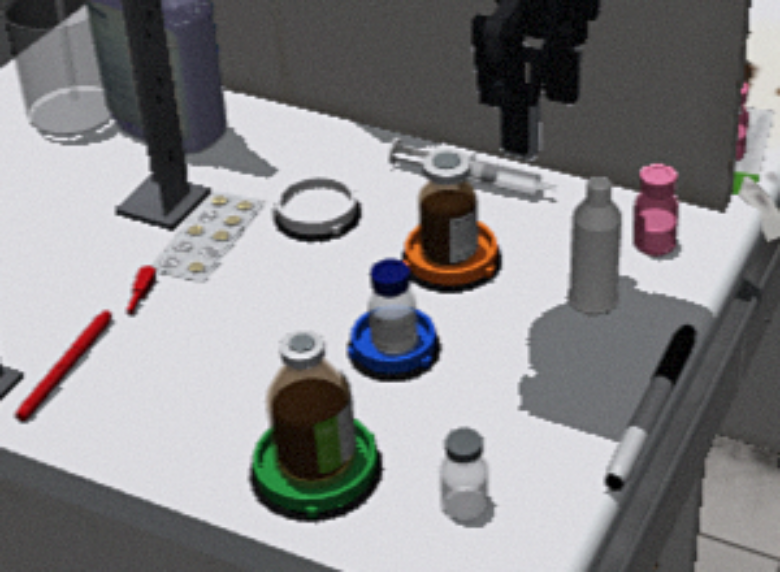

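The blue vial stands in its cup (crop 392,315). Last is the white tube.

```bash
python3 -m jog '[[[-0.5,0.55,0,0,0,0,0.65],[0,0,0,0,0,0,0.65],[0,0,0,0,0,0,0.65],[0,0,0,0,0,0,0.65]]]'
```

```text
time: 22.02
tool_pos: [434.9, 50.4, 139.0]
tcp_rot: [-180.0, -0.0, 0.0]
ft_force: [0.3, 0.2, 0.2]
finger_gap: 55.8
```

```bash
python3 -m jog '[[[-0.02,0.02,0.5,0,0,0,0.65],[0,0,0.6,0,0,0,0.65],[0,0,0.6,0,0,0,0.65],[0,0,0.5,0,0,0,0.65],[0,0,0.04,0,0,0,0.65],[0,0,0,0,0,0,0.65],[0,0,0,0,0,0,0.35],[0,0,0,0,0,0,0.3],[0,0,0,0,0,0,0.25],[0,0,0,0,0,0,0.15],[0,0,0,0,0,0,0.15],[0,0,0,0,0,0,0.15]]]' 40; python3 -m jog '[[[0,0,-0.4,0,0,0,0.15],[0,0,-0.6,0,0,0,0.15],[0,0,-0.6,0,0,0,0.15],[0,0,-0.6,0,0,0,0.15],[0,0,-0.4,0,0,0,0.15],[0,0,0,0,0,0,0.15],[0,0,0,0,0,0,0.15]]]'
```

```text
time: 23.52
tool_pos: [434.7, 49.0, 28.3]
tcp_rot: [-180.0, -0.2, -0.0]
ft_force: [-0.8, 0.3, 5.5]
finger_gap: 30.3
time: 24.4
tool_pos: [432.9, 48.9, 156.0]
tcp_rot: [180.0, 0.0, -0.0]
ft_force: [0.6, -0.4, -0.3]
finger_gap: 30.6
```

```bash
python3 -m jog '[[[0.5,0.02,0,0,0,0,0.15],[0.7,0.02,0,0,0,0,0.15],[0.7,0.02,0,0,0,0,0.15],[0.7,0.02,0,0,0,0,0.15],[0.7,0.03,0,0,0,0,0.15],[0.5,0.03,0,0,0,0,0.15],[0.36,0.02,0,0,0,0,0.15],[0,0,0,0,0,0,0.15],[0,0,0.5,0,0,0,0.15],[0,0,0.5,0,0,0,0.15],[0,0,0,0,0,0,0.15],[0,0,0,0,0,0,0.15]]]'
python3 - <<'E'
from h import *
print(telemetry.sense()['tool_pos']);im,d=snapshot("side");cv2.imwrite("pics/s6.png",cv2.resize(im[130:330,180:430],None,fx=2.6,fy=2.6)[:,:,::-1])
E
```

```text
time: 25.9
tool_pos: [641.1, 41.0, 107.3]
tcp_rot: [-180.0, -0.0, -0.0]
ft_force: [1.1, -1.2, -0.6]
finger_gap: 30.3
[641.07506508  40.98508053 107.3385877 ]
```

View pics/s6.png

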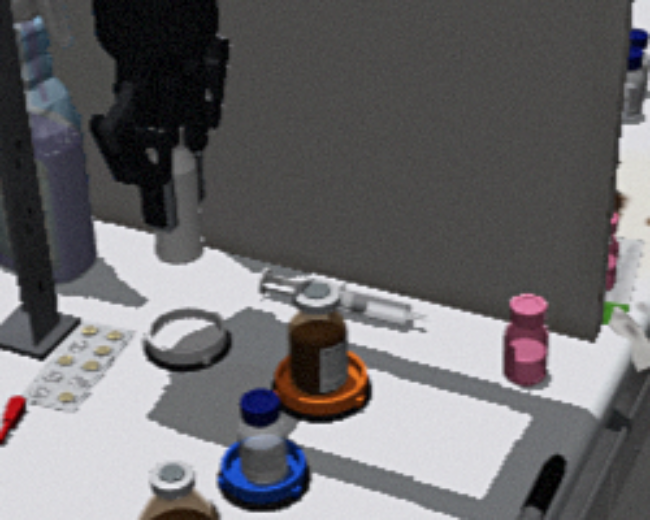

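The tube hangs upright above the white cup (crop 180,220). I'm lowering it.

```bash
python3 -m jog '[[[0,0,0.5,0,0,0,0.15],[0,0,0.5,0,0,0,0.15],[0,0,0.3,0,0,0,0.15],[0,0,0.1,0,0,0,0.15],[0,0,0.02,0,0,0,0.15],[0,0,0,0,0,0,0.15],[0,0,0,0,0,0,0.15]]]'
```

```text
time: 26.82
tool_pos: [642.0, 40.9, 36.7]
tcp_rot: [180.0, -0.1, -0.0]
ft_force: [0.5, 0.9, -1.0]
finger_gap: 30.2
```

```bash
python3 -m jog '[[[0,0,0.03,0,0,0,0.15],[0,0,0,0,0,0,0.15],[0,0,0,0,0,0,0.15],[0,0,0,0,0,0,0.45],[0,0,0,0,0,0,0.55],[0,0,0,0,0,0,0.65],[0,0,0,0,0,0,0.65],[0,0,-0.4,0,0,0,0.65],[0,0,-1,0,0,0,0.65],[0,0,-1,0,0,0,0.65],[-0.7,-1,-1,0,0,0,0.65],[-0.7,-1,-1,0,0,0,0.65]]]'; python3 -m jog '[[[-0.7,-0.7,-1,0,0,0,0.65],[-0.7,0,0,0,0,0,0.65],[0,0,0,0,0,0,0.65],[0,0,0,0,0,0,0.65]]]'
python3 - <<'E'
from h import *
print(telemetry.sense()['tool_pos']);im,d=snapshot("side");cv2.imwrite("pics/s7.png",cv2.resize(im[180:400,130:430],None,fx=2.6,fy=2.6)[:,:,::-1])
for n in("top","side"):
  im,d=snapshot(n);c=cloud(n,d)
  for k,x,y,h in [("amber",535.5,49.5,83),("green",523,250.5,97),("blue",530,142,64),("white",641,41,100),("clear",434,243,52)]:
    m=(np.hypot(c[...,0]-x,c[...,1]-y)<30)&(abs(c[...,2]-h)<5);q=c[m];print(n,k,m.sum(),((q.min(0)+q.max(0))/2).round(1) if len(q) else '')
E
```

```text
time: 28.32
tool_pos: [585.5, 120.6, 236.9]
tcp_rot: [-180.0, -0.1, -0.1]
ft_force: [0.8, 1.0, 0.4]
finger_gap: 55.5
time: 28.82
tool_pos: [520.2, 151.1, 278.9]
tcp_rot: [-180.0, -0.1, -0.0]
ft_force: [0.5, -0.0, 0.3]
finger_gap: 55.8
[520.17674269 151.1024213  278.88002855]
top amber 189 [535.8  50.   81.7]
top green 123 [523.6 252.3  95.3]
top blue 0 
top white 53 [638.8  42.8  98.7]
top clear 98 [434.2 242.8  50.7]
side amber 175 [536.5  50.7  81.8]
side green 177 [524.2 253.5  95.7]
side blue 147 [529.6 145.   63.4]
side white 57 [640.2  43.9  99. ]
side clear 158 [434.8 243.5  50.9]
```

View pics/s7.png

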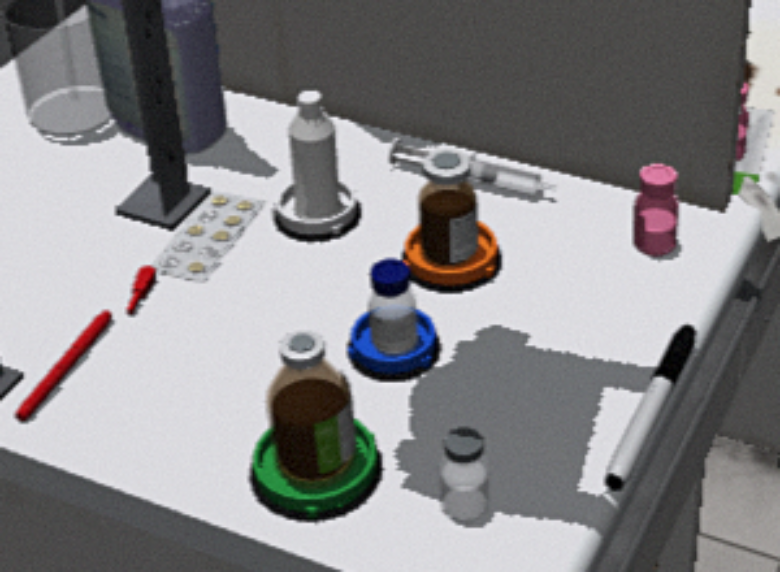

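All four stand upright in their own cups, the clear vial has not moved and the robot is clear, so I'm handing in.

```bash
python3 -c "from bench import job; print(job.hand_in())"
```

```text
the job is handed in; nothing more can be done
None
```

I put the amber vial in the orange holder and the green-label bottle in the green one, then the blue vial in the blue holder and the white tube in the white one. I handed in at about 29 s with the gripper empty and well clear.

The last side picture shows all four upright inside their rims. Depth puts each cap within about 4 mm of its measured cup centre, at the height of a container standing on the cup floor. The clear vial reads within about 1 mm of its starting position.

- **No second check on the blue vial:** the last top view had no reading of it, probably because the arm hid it. It was confirmed only by the side camera, in picture and depth.
- **Cameras disagree slightly:** the holder centres differed by up to about 6 mm between cameras. I used compromise values, still within the 12 mm tolerance.

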